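Swing the chopping board round to the round pan

TASK

Push the white chopping board round on its fixed pin until its free end squarely faces the shallow round pan, so that cut food can be scraped straight off it into the pan. Keep the board flat on the table and on its pin, and leave the round pan and the square tray where they stand.

Things in the scene. Friction and masses are not known exactly. Their poses are not given: they have to be found in the camera images.
- board: White plastic board flat on the table, 250 x 120 x 20 mm, about 0.5 kg. An 18 mm hole on its centre line, 30 mm from one short end, sits over the pin: pushed on a long edge it swings round the pin and stays where left. Origin: hole centre, underside. x: along the centre line to the free end (at x = 220 mm); y: across (long edges at +60 and -60 mm); z up.
- pin: Fixed upright steel pin, 12 mm in diameter, 45 mm high, standing on the table and passing through the board's hole. Origin: centre of its foot, on the table top.
- round_pan: Round shallow steel pan, 120 mm in diameter, 18 mm high, loose on the table about 325 mm from the pin, just beyond the circle swept by the board's free end (nothing stands in the swept sector). The board is to face it. Origin: centre of its underside.
- square_tray: Square shallow steel tray, 120 mm by 120 mm, 18 mm high, loose on the table about 325 mm from the pin on the other side; a bystander. Origin: centre of its underside. A deeper steel bowl, 130 mm across and 60 mm high, stands between pan and tray, about 380 mm from the pin.
Mind the look-alikes: they are no part of the job. What is shaped like the round_pan but purple or turquoise is not meant.

How it is judged:
At the end, for the whole second after the job is handed in: The board lies flat and at rest with its hole still on the pin; its centre line, prolonged beyond the free end, passes within 60 mm of the round pan's centre (about 10 degrees either way); the round pan and the square tray are within 20 mm of where they stood (y of round_pan in the frame of board between -0.06 and 0.06 m and x of round_pan in the frame of board above 0 m and horizontal distance between board and pin below 0.012 m and height (world z) of board below 0.01 m and angle between board's own z axis and vertical below 0.08 rad and linear speed of board below 0.02 m/s and distance of each of round_pan, square_tray from where it was at the start of the episode below 0.02 m); the robot touches nothing.
It fails at once if the board is lifted or tipped off the table (over 20 mm up or 9 degrees) (height (world z) of board above 0.02 m or angle between board's own z axis and vertical above 0.157 rad).
It fails at once if the round pan or the square tray is shifted by more than 20 mm (distance of any of round_pan, square_tray from where it was at the start of the episode above 0.02 m).
It also fails if it takes over 35 s, if anything falls off the work surface, if the arm or the gripper's body presses on something with over 40 N, if the wrist force passes 120 N, or if a joint passes its speed limit or range.

ROBOT

A 6-joint arm with a two-finger parallel gripper is mounted at the origin on the work surface. World frame = base frame: x ahead of the robot, y to its left, z up, the work surface at z = 0. Lengths are in m, angles in rad, forces in N, time in s.
With the tool pointing down it reaches from about 0.25 to 0.85 m from the base axis. Payload 12.5 kg.
Tool frame: the origin (TCP) lies on the centre line of the jaws, within the pads' length; the fingertips stand 22 mm ahead of it and the grasp point (between the pads) lies 3 mm ahead of it (env.tips_ahead is the distance from the TCP to the fingertips, in m); z points along the fingers, y is the line along which they close (so a half turn about z gives the same grasp; the last joint's range is limited). The gripper opens to 93 mm and grips with 3 to 60 N. Pads are 15 mm wide; open, the fingers measure 128 mm over their backs; the gripper's body (75 mm by 188 mm) begins 65 mm behind the grasp point.
Start: joints at [1.218, 0.351, 1.652, -0, 1.139, -0.085], TCP at [0.146, 0.53, 0.241] pointing down, gripper open.
Joint ranges: [-2.75, 2.75], [-0.79, 2.1], [0.01, 2.65], [-1.57, 4.71], [0.07, 3.14], [-2.87, 2.87]. Speed limits (rad/s): [2.22, 2.22, 2.79, 3.14, 3.14, 3.14].

INTERFACE

Orientations are given as a unit quaternion [x, y, z, w].
In Python, from station import env gives the robot as it stands.
- The arm moves only by the tool carry_out, never from a script. Its arguments are lists of equal length, an entry for each row: "hand": the gripper's target within -1 to 1 (fully open at 1, half-way at 0, shut at -1); "delta_pos": the shift along the tool's x, y, z in units of 30 mm (1.0 is 30 mm), a list of three; "roll": the turn about the tool's z in units of 5 degrees (1.0 is 5 degrees). In form: {"hand": [hand, ...], "delta_pos": [[tx, ty, tz], ...], "roll": [roll, ...]}. A call has exactly 5 rows; each row shifts and turns the commanded pose from where the row before left it, along the tool's axes as they then stand; what a row does not reach is not made up. A row lasts 1/12 s, in which the tool goes at most 41.7 mm and 7.16 degrees, less where a joint would pass 70% of its speed; a pose out of reach is approached as far as the arm can. A call is refused whole if a number of a shift passes 1 or a number of a turn 1, either way. A call with a gripper value outside its range is refused whole. The fingers move at their own pace and stop on an object; "grip_force" is the grip in N (left out, the last holds). Time passes only in rows, so rows that do not move let the fingers close, or fill a call up. It gives the time, the measured TCP pose, the force, the opening and the grip force at its end, in the units of the state.
- env.state(): the state, without advancing time (a new reading comes with each control period).
- env.capture(name): name is "scene" or "top"; returns (picture, depth): 400x640x3 uint8, red, green, blue; 400x640 float32, m along the optical axis (not along the pixel's ray), 0 where there is no reading.
- env.camera_params(name): a dict with "camera_matrix" (3x3 intrinsics, pixels), "dist" ([k1, k2, p1, p2, k3] as OpenCV has them; the pictures are not rectified), "world_from_camera" (4x4, takes a point from camera to world coordinates). Camera axes: x right, y down, z forward; pixel columns grow to the right and rows downward; lengths in m; the calibration is good to about 2 mm. A picture is of the moment at which its call begins. camera_params takes no time and is no camera call.
- env.job_done(): hands the job in; it is judged then, once.
The state is a dict: "time": time; "joints": joint angles; "dq": joint speeds; "joint_torque": joint torques, N m; "eef_pos": TCP position; "tool_rot": TCP orientation; "wrist_force": force on the tool from outside, world axes, zero at the start; "moment": the same for the moment, N m; "width": finger opening in m; "grasp_force": force on a finger pad.
Only numpy, scipy, OpenCV 4.12 (cv2) and the standard library are available. Lean on these libraries where they do the work, as an engineer would, in place of code of your own. Each camera call takes 0.05 s, during which the arm holds its last target. There are 200 camera calls.

## Working session

There is one attempt and no reset: what is moved stays moved. The work goes in short steps, Python scripts to look and compute and a tool call to move; the robot and the scene stay as the last step left them, time stands still between calls to the robot, and variables do not carry over. Pictures are saved under pics/ and viewed, at most 10 in all, crops included, and the job is handed in when it is done.

Besides the shell and the picture viewer there is one more tool, called after "Emit:" by a JSON object that holds its "name" and its "arguments". carry_out: Moves the arm, as the interface text tells. Its arguments: {"type":"object","properties":{"hand":{"type":"array"},"delta_pos":{"type":"array"},"roll":{"type":"array"},"grip_force":{"type":"number"}},"required":["hand","delta_pos","roll"]}

```bash
mkdir -p pics; cat > h.py <<'E'
import numpy as np, cv2
from station import env
def pt(name,u,v,z):
    c=env.camera_params(name);K=np.array(c["camera_matrix"]);T=np.array(c["world_from_camera"])
    n=cv2.undistortPoints(np.array([[[u,v]]],float),K,np.array(c["dist"]))[0,0]
    d=T[:3,:3]@np.array([n[0],n[1],1]);o=T[:3,3]
    return o+d*(z-o[2])/d[2]
def dpt(name,u,v,D):
    c=env.camera_params(name);K=np.array(c["camera_matrix"]);T=np.array(c["world_from_camera"])
    n=cv2.undistortPoints(np.array([[[u,v]]],float),K,np.array(c["dist"]))[0,0]
    return T[:3,:3]@(np.array([n[0],n[1],1])*D)+T[:3,3]
E
python3 - <<'E'
from h import *
for n in("top","scene"):
    p,d=env.capture(n); cv2.imwrite(f"pics/{n}0.png",p[...,::-1]); np.savez(f"{n}0.npz",p=p,d=d)
    print(n,np.round(env.camera_params(n)["world_from_camera"],3).tolist())
print(env.state())
E
```

```text
top [[0.022, -0.98, 0.196, 0.335], [-1.0, -0.02, 0.014, 0.04], [-0.01, -0.196, -0.98, 1.023], [0.0, 0.0, 0.0, 1.0]]
scene [[-0.251, 0.664, -0.705, 1.204], [0.968, 0.162, -0.191, 0.217], [-0.013, -0.73, -0.683, 0.697], [0.0, 0.0, 0.0, 1.0]]
{'time': 0.1, 'joints': array([ 1.21841512e+00,  3.51156203e-01,  1.65234045e+00,  1.77601286e-06,
        1.13907486e+00, -8.45917613e-02]), 'dq': array([ 0.00038519, -0.00096782, -0.00065554, -0.00058846, -0.00034376,
       -0.00142927]), 'joint_torque': array([ 1.39774642e-03, -4.98033428e+01, -2.85704041e+01,  7.00737163e-02,
        2.39430286e-02, -2.12314040e-05]), 'eef_pos': array([0.14540645, 0.53014864, 0.24017704]), 'tool_rot': array([ 1.33495360e-01,  9.91049317e-01, -4.77616404e-04, -1.06871515e-04]), 'wrist_force': array([-0.47199123, -0.71894098,  0.15214282]), 'moment': array([-0.02880401,  0.01369739, -0.01405553]), 'grasp_force': 0.0, 'width': 0.09283137923349502}
```

View pics/top0.png

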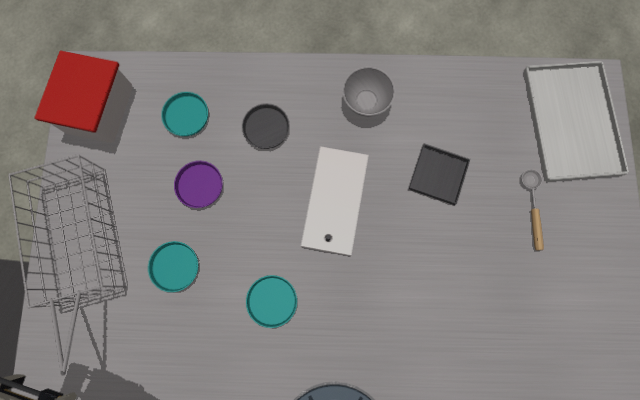

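View pics/scene0.png

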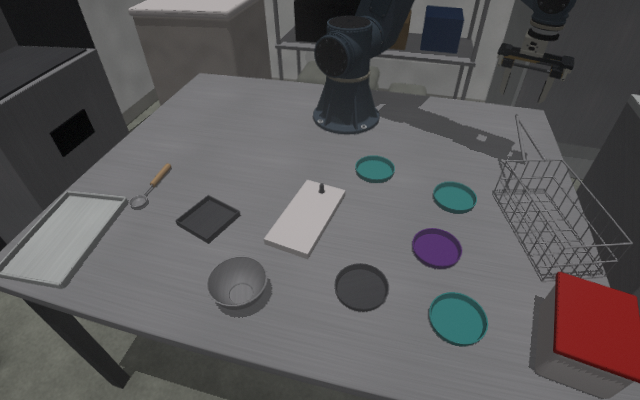

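The top view shows the board at about (335,200) with the pin at (328,238), the bowl at (367,97) and the square tray at (439,174). Candidates for the round pan are:
- dark steel (266,127)
- turquoise (186,115), (174,267) and (272,301)
- purple (199,185)

The dark one fits, because it is bare steel and the coloured ones are excluded. In the scene view it is at (362,287). I'll measure it and confirm with a crop.

```bash
cat >> h.py <<'E'
def blob(m,near):
    m=cv2.morphologyEx(m.astype(np.uint8),cv2.MORPH_CLOSE,np.ones((5,5)))
    cs,_=cv2.findContours(m,cv2.RETR_EXTERNAL,cv2.CHAIN_APPROX_NONE)
    cs=[c for c in cs if cv2.contourArea(c)>300]
    return min(cs,key=lambda c:-cv2.pointPolygonTest(c,near,True))
def board(n,p,near):
    q=p.astype(int); m=(q.min(2)>175)
    c=blob(m,near); P=np.array([pt(n,*x,0.02)[:2] for x in c[:,0]],np.float32)
    return cv2.minAreaRect(P)
E
python3 - <<'E'
from h import *
N={"top":dict(b=(340,190),pan=(266,127),tray=(439,174)),"scene":dict(b=(300,225),pan=(362,287),tray=(208,219))}
for n in N:
    f=np.load(f"{n}0.npz");p,d=f["p"],f["d"];q=p.astype(int)
    for k in("pan","tray","b"):
        u,v=N[n][k]; print(n,k,"depthpt",np.round(dpt(n,u,v,d[v,u]),3),"rgb",p[v,u])
    r=board(n,p,N[n]["b"]);print(" board rect",np.round(r[0],3),np.round(r[1],3),r[2]);print(np.round(cv2.boxPoints(r),3).tolist())
    dark=q.max(2)<85
    for k in("pan","tray"):
        c=blob(dark,N[n][k]);P=np.array([pt(n,*x,0.018)[:2] for x in c[:,0]],np.float32)
        print(n,k,np.round(cv2.minEnclosingCircle(P)[0],3),cv2.minEnclosingCircle(P)[1],np.round(cv2.minAreaRect(P),3) if 0 else [np.round(x,3) for x in cv2.minAreaRect(P)[:2]])
# heights from depth inside board and rims (top view)
f=np.load("top0.npz");d=f["d"]
print("table z",dpt("top",300,340,d[340,300])[2])
r=[dpt("top",u,v,d[v,u])[2] for v in range(100,155) for u in range(238,294)];print("pan rim z",np.percentile(r,[2,50,98]))
# two-view pin tip (triangulated)
def ray(n,u,v):
    a=pt(n,u,v,0);b=pt(n,u,v,.1);return a,(b-a)/np.linalg.norm(b-a)
def tri(a,b):
    (o,e),(w,g)=ray("top",*a),ray("scene",*b);s=np.linalg.lstsq(np.c_[e,-g],w-o,rcond=None)[0];x,y=o+s[0]*e,w+s[1]*g;return np.round((x+y)/2,3),np.linalg.norm(x-y)
print("pin tip",tri((328,237),(321.5,184)))
print("board far corners",tri((368,154),(306,254)),tri((320,148),(267,241)))
print("pan centre",tri((266,127),(362,287)))
im=f["p"][...,::-1];a=cv2.resize(im[90:265,225:400],None,fx=3.2,fy=3.2,interpolation=cv2.INTER_CUBIC);cv2.imwrite("pics/crop.png",a)
E
```

```text
top pan depthpt [0.736 0.184 0.003] rgb [74 73 74]
top tray depthpt [ 0.62  -0.25   0.005] rgb [77 75 77]
top b depthpt [ 0.571 -0.005  0.017] rgb [198 193 191]
 board rect [0.548 0.007] [0.119 0.248] 80.59894561767578
[[0.41600000858306885, -0.03200000151991844], [0.6610000133514404, -0.07199999690055847], [0.6809999942779541, 0.04500000178813934], [0.4359999895095825, 0.0860000029206276]]
top pan [0.732 0.184] 0.06052146479487419 [array([0.732, 0.184]), array([0.12 , 0.116])]
top tray [ 0.615 -0.246] 0.08503101766109467 [array([ 0.616, -0.246]), array([0.12 , 0.125])]
scene pan depthpt [0.729 0.185 0.   ] rgb [68 68 70]
scene tray depthpt [ 0.62  -0.251  0.003] rgb [67 67 69]
scene b depthpt [0.597 0.002 0.021] rgb [178 173 173]Traceback (most recent call last):
  File "<stdin>", line 7, in <module>
  File "h.py", line 19, in board
    c=blob(m,near); P=np.array([pt(n,*x,0.02)[:2] for x in c[:,0]],np.float32)
  File "h.py", line 16, in blob
    return min(cs,key=lambda c:-cv2.pointPolygonTest(c,near,True))
ValueError: min() iterable argument is empty
```

The scene-view threshold was too high, so I'll lower it. I'll also compute the plan in this run.

```bash
sed -i 's/>175/>140/' h.py
cat >> h.py <<'E'
def mv(target,z=None):
    s=env.state();from scipy.spatial.transform import Rotation as R
    e=np.array(s["eef_pos"]);Rm=R.from_quat(s["tool_rot"])
    return np.round(Rm.inv().apply(np.array(target)-e)/0.03,2), np.degrees(np.arctan2(*Rm.as_matrix()[[1,0],1]))
E
python3 - <<'E'
from h import *
N={"top":dict(b=(340,190),pan=(266,127),tray=(439,174)),"scene":dict(b=(300,225),pan=(362,287),tray=(208,219))}
n="scene";p=np.load("scene0.npz")["p"];q=p.astype(int)
r=board(n,p,N[n]["b"]);print("board",np.round(r[1],3),np.round(cv2.boxPoints(r),3).tolist())
for k in("pan","tray"):
    c=blob(q.max(2)<85,N[n][k]);P=np.array([pt(n,*x,0.018)[:2] for x in c[:,0]],np.float32);print(k,[np.round(x,3) for x in cv2.minAreaRect(P)[:2]])
def ray(n,u,v):
    a=pt(n,u,v,0);b=pt(n,u,v,.1);return a,(b-a)/np.linalg.norm(b-a)
def tri(a,b):
    (o,e),(w,g)=ray("top",*a),ray("scene",*b);s=np.linalg.lstsq(np.c_[e,-g],w-o,rcond=None)[0];x,y=o+s[0]*e,w+s[1]*g;return np.round((x+y)/2,3),np.linalg.norm(x-y)
print("pin tip",tri((328,237),(321.5,184)),"corners",tri((368,154),(306,254)),tri((320,148),(267,241)),"pan",tri((266,127),(362,287)))
im=np.load("top0.npz")["p"][...,::-1];cv2.imwrite("pics/crop.png",cv2.resize(im[90:265,150:400],None,fx=3,fy=3,interpolation=cv2.INTER_CUBIC))
pin=np.array([.456,.022])
def rot(a):a=np.radians(a);return np.array([[np.cos(a),-np.sin(a)],[np.sin(a),np.cos(a)]])
print("start",pin+rot(-9.4)@[.16,-.115],"end",pin+rot(30.4)@[.16,-.0675])
E
```

```text
board [0.12  0.251] [[0.41499999165534973, -0.032999999821186066], [0.6620000004768372, -0.07400000095367432], [0.6819999814033508, 0.04399999976158142], [0.4350000023841858, 0.0860000029206276]]
pan [array([0.738, 0.184]), array([0.125, 0.116])]
tray [array([ 0.627, -0.243]), array([0.135, 0.128])]
pin tip (array([0.453, 0.022, 0.043]), np.float64(0.0006784039057849135)) corners (array([ 0.662, -0.021, -0.008]), np.float64(0.11010318187150511)) (array([0.683, 0.   , 0.055]), np.float64(0.09695994077011579)) pan (array([0.734, 0.184, 0.007]), np.float64(0.0020730604885260966))
start [ 0.59506906 -0.11758795] end [0.62815947 0.04474573]
```

View pics/crop.png

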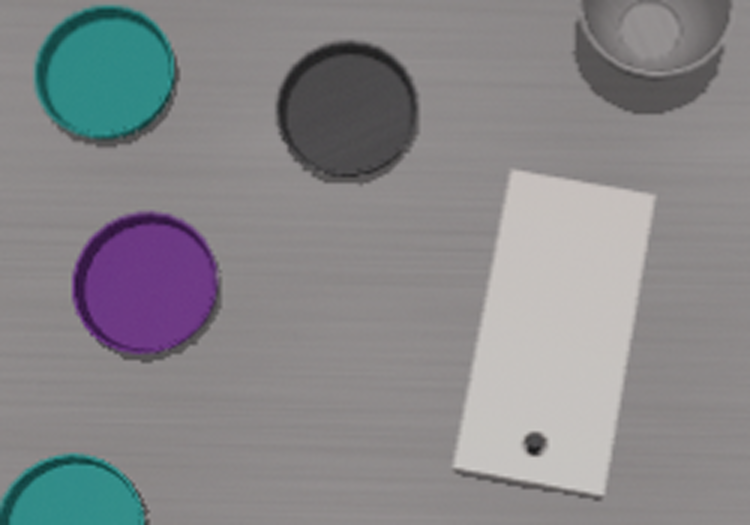

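The crop confirms the target: the dark steel round pan, while its look-alikes are purple or turquoise. Both views agree on these positions:
- **Pin:** (0.455, 0.022)
- **Board:** heading -9.4°, 250 x 120 mm
- **Pan:** (0.735, 0.184), heading 30° from the pin and 323 mm away

I'll bring the closed gripper to the board's -y side, staying high.

Emit:
{"name": "carry_out", "arguments": {"hand": [-1,-1,-1,-1,-1], "delta_pos": [[-0.8,-0.68,0],[-0.8,-0.68,0],[-0.8,-0.68,0],[-0.8,-0.68,0],[-0.8,-0.68,0]], "roll": [0,0,0,0,0]}}

```text
time: 0.52
eef_pos: [0.2346, 0.3988, 0.2404]
tool_rot: [0.133, 0.991, -0.0, -0.0]
wrist_force: [-0.2, -0.7, -0.6]
width: 0.0645
grasp_force: 0.0
```

Emit:
{"name": "carry_out", "arguments": {"hand": [-1,-1,-1,-1,-1], "delta_pos": [[-0.8,-0.68,0],[-0.8,-0.68,0],[-0.8,-0.68,0],[-0.8,-0.68,0],[-0.8,-0.68,0]], "roll": [0,0,0,0,0]}}

```text
time: 0.93
eef_pos: [0.3234, 0.2687, 0.2405]
tool_rot: [0.133, 0.991, -0.0, -0.0]
wrist_force: [0.6, -0.2, 0.1]
width: 0.0308
grasp_force: 0.0
```

Emit:
{"name": "carry_out", "arguments": {"hand": [-1,-1,-1,-1,-1], "delta_pos": [[-0.8,-0.68,0],[-0.8,-0.68,0],[-0.8,-0.68,0],[-0.8,-0.68,0],[-0.8,-0.68,0]], "roll": [0,0,0,0,0]}}

```text
time: 1.35
eef_pos: [0.4122, 0.1385, 0.2406]
tool_rot: [0.134, 0.991, -0.0, -0.0]
wrist_force: [0.2, 1.1, 0.1]
width: 0.0011
grasp_force: 0.0
```

Emit:
{"name": "carry_out", "arguments": {"hand": [-1,-1,-1,-1,-1], "delta_pos": [[-0.8,-0.68,0],[-0.8,-0.68,0],[-0.8,-0.68,0],[-0.8,-0.68,0],[-0.8,-0.68,0]], "roll": [0,0,0,0,0]}}

```text
time: 1.77
eef_pos: [0.5009, 0.0084, 0.2404]
tool_rot: [0.134, 0.991, 0.0, -0.0]
wrist_force: [0.9, 1.3, -0.9]
width: 0.0005
grasp_force: 0.0
```

Emit:
{"name": "carry_out", "arguments": {"hand": [-1,-1,-1,-1,-1], "delta_pos": [[-0.8,-0.68,0],[-0.8,-0.68,0],[-0.8,-0.68,0],[-0.8,-0.68,0],[-0.8,-0.68,0]], "roll": [0,0,0,0,0]}}

```text
time: 2.18
eef_pos: [0.5897, -0.1216, 0.2403]
tool_rot: [0.134, 0.991, 0.0, -0.0]
wrist_force: [0.4, 0.7, 0.5]
width: 0.0
grasp_force: 0.0
```

Emit:
{"name": "carry_out", "arguments": {"hand": [-1,-1,-1,-1,-1], "delta_pos": [[0,0,0],[0,0,0],[0,0,0],[0,0,0],[0,0,0]], "roll": [1,1,1,1,1]}}

```text
time: 2.6
eef_pos: [0.589, -0.1203, 0.2402]
tool_rot: [0.347, 0.938, -0.0, -0.0]
wrist_force: [0.2, 0.5, 1.0]
width: 0.0005
grasp_force: 0.0
```

Emit:
{"name": "carry_out", "arguments": {"hand": [-1,-1,-1,-1,-1], "delta_pos": [[0,0,0],[0,0,0],[0,0,0],[0,0,0],[0,0,0]], "roll": [1,1,1,0.9,0]}}

```text
time: 3.02
eef_pos: [0.589, -0.1202, 0.2403]
tool_rot: [0.5, 0.866, -0.0, -0.0]
wrist_force: [-0.6, 0.7, 1.0]
width: 0.0008
grasp_force: 0.0
```

```bash
python3 -c "
from h import *
s=env.state();print(s['time'],s['eef_pos'],s['width'],s['wrist_force'],mv([.595,-.13,.03]))"
```

```text
3.0167 [ 0.58903216 -0.12016839  0.24030347] 0.0008018205398875181 [-0.55062325  0.66248578  1.01925116] (array([-0.39,  0.01,  7.01]), np.float64(29.953983554003276))
```

The tool now lies parallel to the final board heading, and the gap to the edge is about 40 mm. I'll go down, then push.

Emit:
{"name": "carry_out", "arguments": {"hand": [-1,-1,-1,-1,-1], "delta_pos": [[0,0,0.8],[0,0,0.8],[0,0,0.8],[0,0,0.8],[0,0,0.8]], "roll": [0,0,0,0,0]}}

```text
time: 3.43
eef_pos: [0.589, -0.1201, 0.1194]
tool_rot: [0.497, 0.867, -0.0, -0.0]
wrist_force: [0.8, -0.5, 0.9]
width: 0.0004
grasp_force: 0.0
```

Emit:
{"name": "carry_out", "arguments": {"hand": [-1,-1,-1,-1,-1], "delta_pos": [[0,0,0.8],[0,0,0.8],[0,0,0.8],[0,0,0.4],[0,0,0.2]], "roll": [0,0,0,0,0]}}

```text
time: 3.85
eef_pos: [0.5883, -0.12, 0.0288]
tool_rot: [0.498, 0.867, -0.0, -0.001]
wrist_force: [0.1, 0.5, 0.4]
width: 0.0004
grasp_force: 0.0
```

Emit:
{"name": "carry_out", "arguments": {"hand": [-1,-1,-1,-1,-1], "delta_pos": [[0.2,0.19,0],[0.2,0.19,0],[0.2,0.19,0],[0.2,0.19,0],[0.2,0.19,0]], "roll": [0,0,0,0,0]}}

```text
time: 4.27
eef_pos: [0.5995, -0.0788, 0.0316]
tool_rot: [0.498, 0.867, 0.0, 0.001]
wrist_force: [-0.5, -2.0, 0.8]
width: 0.0008
grasp_force: 1.5
```

Emit:
{"name": "carry_out", "arguments": {"hand": [-1,-1,-1,-1,-1], "delta_pos": [[0.2,0.19,0],[0.2,0.19,0],[0.2,0.19,0],[0.2,0.19,0],[0.2,0.19,0]], "roll": [0,0,0,0,0]}}

```text
time: 4.68
eef_pos: [0.6096, -0.0393, 0.0312]
tool_rot: [0.499, 0.867, 0.0, 0.001]
wrist_force: [4.5, -4.3, 1.8]
width: 0.0007
grasp_force: 2.1
```

```bash
python3 -c "
from h import *
p,d=env.capture('top');cv2.imwrite('pics/t1.png',p[...,::-1])
s=env.state();print(s['time'],s['eef_pos'],s['wrist_force'],mv([.628,.045,.03]))"
```

```text
4.7333 [ 0.60953129 -0.03792009  0.03114302] [ 1.17516618 -0.47944559  1.11254083] (array([2.08, 1.92, 0.04]), np.float64(30.18906721530796))
```

View pics/t1.png

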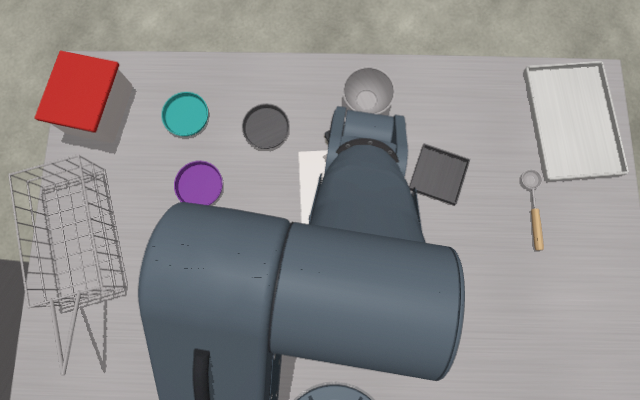

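The board is swinging: its left edge is now at about columns 299–302, rows 150–220. The pan at (266,127) and the tray at (440,174) have not moved. I'll push the rest of the way, back off and lift.

Emit:
{"name": "carry_out", "arguments": {"hand": [-1,-1,-1,-1,-1], "delta_pos": [[0.2,0.19,0],[0.2,0.19,0],[0.2,0.19,0],[0.2,0.19,0],[0.2,0.19,0]], "roll": [0,0,0,0,0]}}

```text
time: 5.15
eef_pos: [0.6181, 0.0011, 0.0309]
tool_rot: [0.499, 0.867, -0.0, 0.0]
wrist_force: [0.8, -5.1, 3.9]
width: 0.0007
grasp_force: 2.5
```

Emit:
{"name": "carry_out", "arguments": {"hand": [-1,-1,-1,-1,-1], "delta_pos": [[0.2,0.19,0],[0.2,0.19,0],[0.2,0.19,0],[0.2,0.19,0],[0.2,0.19,0]], "roll": [0,0,0,0,0]}}

```text
time: 5.57
eef_pos: [0.6272, 0.0418, 0.0303]
tool_rot: [0.499, 0.867, -0.0, -0.001]
wrist_force: [-1.2, -2.6, 0.3]
width: 0.0005
grasp_force: 1.1
```

Emit:
{"name": "carry_out", "arguments": {"hand": [-1,-1,-1,-1,-1], "delta_pos": [[0,0,0],[-0.2,0,0],[-0.4,0,0],[-0.4,0,0],[-0.4,0,0]], "roll": [0,0,0,0,0]}}

```text
time: 5.98
eef_pos: [0.6494, 0.0028, 0.0307]
tool_rot: [0.499, 0.867, 0.0, 0.0]
wrist_force: [0.0, -0.2, 0.3]
width: 0.0004
grasp_force: 0.0
```

```bash
python3 -c "
from h import *
p,d=env.capture('scene');cv2.imwrite('pics/s2.png',p[...,::-1])
s=env.state();print(s['time'],s['eef_pos'],s['wrist_force'])"
```

```text
6.0333 [0.65034361 0.00098222 0.03085691] [-1.01180856 -1.30054933  0.33253194]
```

View pics/s2.png

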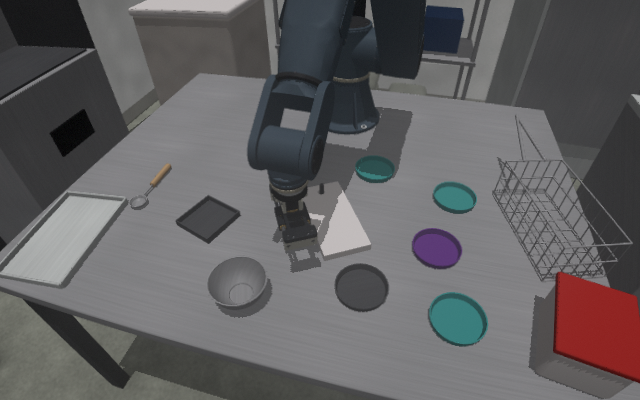

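The board's end, around (323–370, 235–257), faces the pan at (362,287). I'll lift clear and move aside so I can measure.

Emit:
{"name": "carry_out", "arguments": {"hand": [-1,-1,-1,-1,-1], "delta_pos": [[-0.2,0,-0.8],[0,0,-0.9],[0,0,-0.9],[0,0,-0.9],[0,0,-0.9]], "roll": [0,0,0,0,0]}}

```text
time: 6.45
eef_pos: [0.6516, -0.0016, 0.1639]
tool_rot: [0.499, 0.866, 0.0, -0.0]
wrist_force: [0.2, -0.3, 1.0]
width: 0.0005
grasp_force: 0.0
```

Emit:
{"name": "carry_out", "arguments": {"hand": [-1,-1,-1,-1,-1], "delta_pos": [[-0.9,-0.5,-0.5],[-0.9,-0.5,-0.5],[-0.9,-0.5,0],[-0.9,-0.5,0],[-0.9,-0.5,0]], "roll": [0,0,0,0,0]}}

```text
time: 6.87
eef_pos: [0.6544, -0.1574, 0.1931]
tool_rot: [0.499, 0.867, 0.0, 0.0]
wrist_force: [1.2, 0.4, -0.1]
width: 0.0007
grasp_force: 0.0
```

Emit:
{"name": "carry_out", "arguments": {"hand": [-1,-1,-1,-1,-1], "delta_pos": [[-0.9,-0.5,0],[-0.9,-0.5,0],[-0.9,-0.5,0],[-0.9,-0.5,0],[-0.5,-0.3,0]], "roll": [0,0,0,0,0]}}

```text
time: 7.28
eef_pos: [0.656, -0.3, 0.1925]
tool_rot: [0.5, 0.866, -0.0, 0.0]
wrist_force: [0.5, 0.4, 0.0]
width: 0.0004
grasp_force: 0.0
```

```bash
python3 - <<'E'
from h import *
pin=np.array([.455,.022])
for n,bp,pp,tp in(("top",(310,190),(266,127),(439,174)),("scene",(340,230),(362,287),(208,219))):
    p,d=env.capture(n);cv2.imwrite(f"pics/{n}3.png",p[...,::-1])
    r=board(n,p,bp);B=cv2.boxPoints(r);e=[(B[i]+B[(i+1)%4])/2 for i in range(4)]
    f=max(e,key=lambda x:np.linalg.norm(x-pin));b=min(e,key=lambda x:np.linalg.norm(x-(2*np.array(r[0])-f)));a=(f-b)/np.linalg.norm(f-b)
    for k,x in(("pan",pp),("tray",tp)):
        c=blob(p.astype(int).max(2)<85,x);P=np.array([pt(n,*q,0.018)[:2] for q in c[:,0]],np.float32);C=np.array(cv2.minAreaRect(P)[0]);print(n,k,C)
        if k=="pan": w=C-b;print(n,"size",r[1],"heading",np.degrees(np.arctan2(a[1],a[0])),"hole",b+.03*a,"pan y in board",a[0]*w[1]-a[1]*w[0])
print(env.state()["time"],env.state()["eef_pos"])
E
```

```text
Traceback (most recent call last):
  File "h.py", line 4, in pt
    c=env.camera_params(name);K=np.array(c["camera_matrix"]);T=np.array(c["world_from_camera"])
ValueError: time passes only in moves, steps and waits
```

View pics/top3.png

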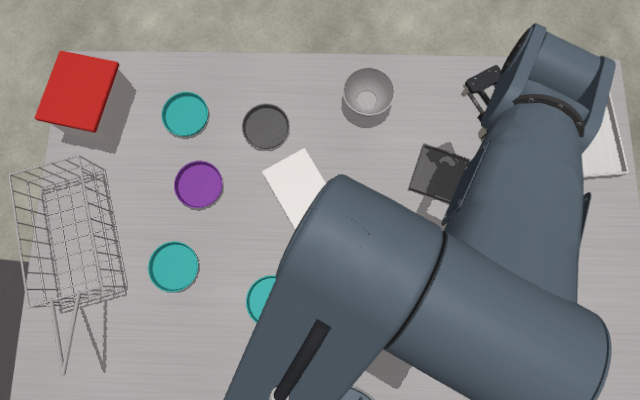

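In the top view the board's free end has corners (263,173) and (305,149), facing the pan at (266,127). The arm hides the pin end, so I'll measure heading and hole from the scene picture. The error came from too many `camera_params` calls, so I'll cache them.

```bash
cat >> h.py <<'E'
_C={}
def pt(name,u,v,z):
    if name not in _C:_C[name]=env.camera_params(name)
    c=_C[name];T=np.array(c["world_from_camera"])
    n=cv2.undistortPoints(np.array([[[u,v]]],float),np.array(c["camera_matrix"]),np.array(c["dist"]))[0,0]
    d=T[:3,:3]@np.array([n[0],n[1],1]);o=T[:3,3]
    return o+d*(z-o[2])/d[2]
E
python3 - <<'E'
from h import *
pin=np.array([.455,.022]);n="scene"
p,d=env.capture(n);cv2.imwrite("pics/scene3.png",p[...,::-1])
r=board(n,p,(340,230));B=cv2.boxPoints(r);print(r[1],np.round(B,3).tolist())
e=[(B[i]+B[(i+1)%4])/2 for i in range(4)]
f=max(e,key=lambda x:np.linalg.norm(x-pin));b=2*np.array(r[0])-f;a=(f-b)/np.linalg.norm(f-b)
c=blob(p.astype(int).max(2)<85,(362,287));P=np.array([pt(n,*q,0.018)[:2] for q in c[:,0]],np.float32);C=np.array(cv2.minAreaRect(P)[0]);w=C-b
print("pan",C,"heading",np.degrees(np.arctan2(a[1],a[0])),"hole",b+.03*a,"pan y",a[0]*w[1]-a[1]*w[0])
print("top end mid",(pt("top",263,173,.02)+pt("top",305,149,.02))/2)
print(env.state()["time"],env.state()["eef_pos"])
E
```

```text
(0.2514731287956238, 0.12092186510562897) [[0.4000000059604645, 0.0560000017285347], [0.46299999952316284, -0.04699999839067459], [0.6779999732971191, 0.08399999886751175], [0.6150000095367432, 0.18700000643730164]]
pan [0.73989189 0.18405429] heading 31.420394457750618 hole [0.45737909 0.02034602] pan y -0.0075747635982750805
top end mid [0.64143007 0.13295874 0.02      ]
7.3833 [ 0.65593963 -0.29920686  0.19220292]
```

```bash
ls pics
```

```text
crop.png
s2.png
scene0.png
scene3.png
t1.png
top0.png
top3.png
```

View pics/scene3.png

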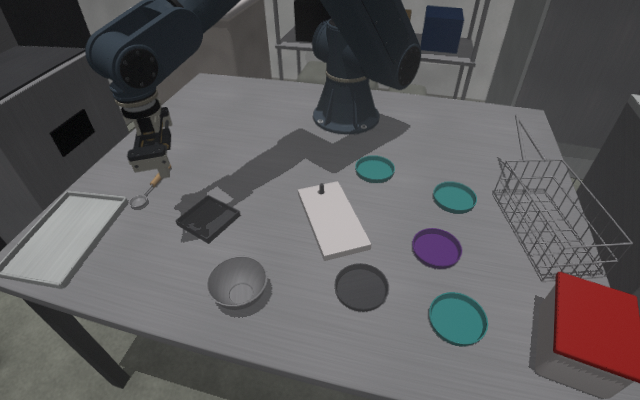

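The board is on its pin at (321,187). Its free end at (345,250) faces the pan at (362,287), with the centre line about 8 mm from the pan's centre. The pan and tray are where they started, and the arm is clear. I'll hand the job in.

```bash
python3 -c "
from station import env
print(env.job_done())"
```

```text
the job is handed in; nothing more can be done
None
```

The job is handed in: the board sits flat on its pin facing the dark steel round pan, its centre line about 8 mm from the pan's centre by my last measurement; the pan and tray had not visibly moved and the arm was clear, but `job_done()` returned no verdict.

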